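# Hold open a slide box whose latch may be caught

### The arm

A 6-joint arm with a two-finger parallel gripper is mounted at the origin on a cart in front of the work surface, level with it; the furniture and walls round the work are solid. World frame = base frame: x ahead of the robot, y to its left, z up, the work surface at z = 0. Lengths are in m, angles in rad, forces in N, time in s.
With the tool pointing down it reaches from about 0.275 to 1 m from the base axis. Payload 8.4 kg.
Tool frame: the origin (TCP) lies at the very end of the fingers, on their centre line; the grasp point (between the pads) lies 19 mm behind it (robot.pinch_z is the distance from the TCP to the grasp point, in m); z points along the fingers, y is the line along which they close (so a half turn about z gives the same grasp; the last joint's range is limited). The gripper opens to 85 mm and grips with 20 to 120 N. Pads are 22 mm wide; open, the fingers measure 114 mm over their backs; the gripper's body (76 mm by 85 mm) begins 54 mm behind the grasp point. The pads swing forward as they close: fully open they stand 13 mm farther back than shut.
Start: joints at [-1.277, 0.353, 1.633, -0, 1.155, -0.002], TCP at [0.182, -0.598, 0.231] pointing down, gripper open.
Joint ranges: [-2.63, 2.63], [-0.92, 2.1], [0.06, 2.66], [-1.3, 4.44], [0, 2.69], [-3.02, 3.02]. Speed limits (rad/s): [2.22, 2.22, 2.79, 3.14, 3.14, 3.14].

### API

Orientations are given as a unit quaternion [x, y, z, w].
In Python, from workcell import robot gives the robot as it stands. The module is installed in compiled form; this text tells all that it offers. Calls block until the motion is done:
- robot.move_pose(position, orientation): joint-space move of the TCP to a pose.
- robot.line_to(position, vel=0.15, frame=None): straight line of the TCP; frame=None keeps the orientation; vel is the mean speed in m/s.
- robot.goto_joints(angles): joint-space move.
- robot.command_gripper(opening, grasp_force=None): finger opening in m; grasp_force is the grip in N (None keeps the last); returns when the fingers have stopped.
- robot.hold(seconds).
- robot.inverse_kinematics(position, orientation): joint angles nearest the present ones, or None.
- robot.sense(): the state.
- robot.grab_frame(name): name is "scene" or "top"; returns the picture (384x512x3 uint8, blue, green, red); there is no depth.
- robot.get_calibration(name): a dict with "K" (3x3 intrinsics, pixels), "world_from_camera" (4x4, takes a point from camera to world coordinates). Camera axes: x right, y down, z forward; pixel columns grow to the right and rows downward; lengths in m; the calibration is good to about 2 mm. A picture is of the moment at which its call begins. get_calibration takes no time and is no camera call.
A pose or a line that the arm cannot do raises robot.IKError and nothing moves.
- robot.finish_job(): hands the job in; it is judged then, once.
The state is a dict: "time_s": time; "qpos": joint angles; "qvel": joint speeds; "joint_torque": joint torques, N m; "tool_pos": TCP position; "ee_rot": TCP orientation; "force": force on the tool from outside, world axes, zero at the start; "torque": the same for the moment, N m; "grip_width": finger opening in m; "grip_force": force on a finger pad.
Only numpy, scipy, OpenCV 4.12 (cv2) and the standard library are available. Lean on these libraries where they do the work, as an engineer would, in place of code of your own. Each camera call takes 0.05 s, during which the arm holds its last target. There are 200 camera calls.

### The job

The slides in the light-tight slide box are ready to be taken out. Take hold of the round latch knob on its lid and pull up gently to feel whether the latch is caught; if it is, ease off, turn the knob a quarter turn to free it and pull again, never forcing it. Raise the lid by the knob to about 45 degrees and finish still gripping the knob and holding the lid open there, because it falls shut by itself; leave the things standing round the box where they are.

Things in the scene. Friction and masses are not known exactly. Their poses are not given: they have to be found in the camera images.
- slide_box: Low grey plastic box with black hinged lid, fixed on the table by its feet; 158 mm deep (x), 218 mm wide (y), lid top 71 mm above the table when shut. Origin: centre of the underside. Box x points from the front (knob) side to the back (hinge) side, roughly away from the robot; y runs along the hinge, z up. Slides lie inside.
- lid (a joint): Lid angle in rad: 0 shut, growing as the front edge rises, 1.2 at its stop. The axis is box y through lid_hinge. A free lid needs 2 to 3.5 N up at the knob; it has no stay or spring and falls shut from any angle when let go. With the latch caught, the knob gives about 2 mm (0.02 rad) and then stops hard.
- lid_hinge (a point): Point on the hinge axis, middle of the box's back edge: 80 mm behind the box centre (box x), 68 mm above the table; axes as the box.
- knob_grip (a point): Point on the axis of the round latch knob, 14 mm above the knob's foot and 13 mm below its top; 88 mm above the table when the lid is shut, 122 mm in front of the hinge axis. It moves with the lid; its z axis is the knob's axis (square to the lid), its x and y are the lid's and do not turn with the knob.
- latch_plate: Thin steel disc, 46 mm across and 3 mm thick, on the lid near its front edge; origin at the centre of its underside, z along the knob's axis. On it stands the knob it carries: round, knurled aluminium, 34 mm across, 26 mm tall. The knob turns either way without stops, with 0.06 N m of friction, and stays where left.
- strike: Small steel bracket inside the box's front wall, hidden by the shut lid; origin as the box's. The knob turns a flat bar with two like ends inside; an end catches under this bracket when the bar lies within about 35 degrees of front-to-back. Nothing outside shows the bar: only a pull tells (5 to 12 N is ample; over 40 N damages it).
- slide_tray: Bystander: small brown wooden slide tray, 48 x 116 x 38 mm, loose on the table left of the box, origin at the centre of its underside.
- loupe: Bystander: black loupe, 37 mm across, 40 mm tall, loose on the table left of the box, origin at the centre of its underside.
- tweezers_curved: Bystander: curved steel tweezers, 115 mm long, lying on the table right of the box, origin at the centre of their underside.
- strike_lip (a point): Middle of the bracket's lip, under which the latch bar catches; 65 mm in front of the box centre, 58 mm above the table. A quarter turn of the knob from caught, in either sense, always frees the bar; a quarter turn from free mostly catches it again.

How it is judged:
By the outcome, as a careful person would: the job done as asked, in the order asked, and still so for the second after the job is handed in, while the arm keeps its last pose, push and grip.
It also fails if it takes over 48 s, if anything falls off the work surface, if the arm or the gripper's body presses on something with over 40 N, if the wrist force passes 120 N, or if a joint passes its speed limit or range.

## Working session

There is one attempt and no reset: what is moved stays moved. The work goes in short steps, each a Python script; the robot and the scene stay as the last script left them, time stands still between calls to the robot, and variables do not carry over. Pictures are saved under pics/ and viewed, at most 10 in all, crops included, and the job is handed in when it is done.

```bash
mkdir -p pics; python3 - <<'E'
from workcell import robot
import cv2,numpy as np
for n in("scene","top"):
    cv2.imwrite(f"pics/{n}0.png",robot.grab_frame(n)); c=robot.get_calibration(n); print(np.round(c["K"],1).tolist(),np.round(c["world_from_camera"],3).tolist())
s=robot.sense();print(s)
E
```

```text
[[370.1, 0.0, 265.1], [0.0, 370.1, 190.4], [0.0, 0.0, 1.0]] [[0.419, -0.413, 0.809, -0.184], [-0.908, -0.202, 0.367, -0.354], [0.012, -0.888, -0.46, 0.499], [0.0, 0.0, 0.0, 1.0]]
[[397.1, 0.0, 249.7], [0.0, 397.1, 188.4], [0.0, 0.0, 1.0]] [[0.001, -0.986, 0.165, 0.369], [-1.0, -0.001, 0.002, -0.0], [-0.002, -0.165, -0.986, 1.044], [0.0, 0.0, 0.0, 1.0]]
{'time_s': 0.1, 'qpos': array([-1.27738690e+00,  3.53599376e-01,  1.63407022e+00, -1.02893902e-05,
        1.15517986e+00, -2.39790866e-03]), 'qvel': array([-0.00050732, -0.00254696, -0.00246729,  0.00038913,  0.00066431,
       -0.00099324]), 'joint_torque': array([ 1.97933718e-04, -6.06355977e+01, -3.42820573e+01,  9.81779181e-06,
        4.04395396e-03, -6.63454912e-06]), 'tool_pos': array([ 0.18206949, -0.5974452 ,  0.23061947]), 'ee_rot': array([ 9.89081675e-01,  1.47367041e-01, -9.57699263e-05, -6.21082217e-04]), 'force': array([ 0.08862661, -0.18437185,  0.08572331]), 'torque': array([ 0.05909177, -0.00844322,  0.02510791]), 'grip_force': 0.0, 'grip_width': 0.08529617971007848}
```

View pics/scene0.png

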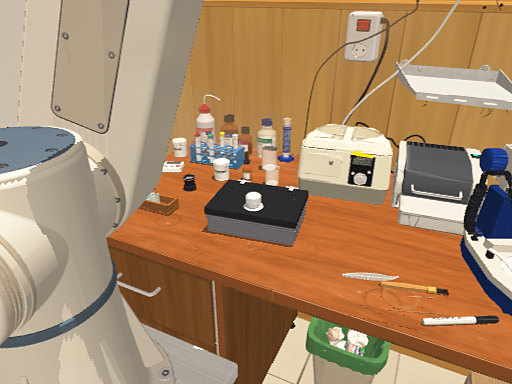

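View pics/top0.png

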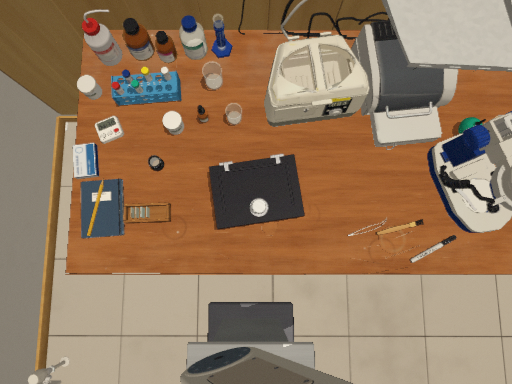

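The scene picture shows the black lid with its pale knob at about (254,200). In the top view the lid's corners are near (210,168), (296,155), (303,216) and (218,228). The knob is at (259,207), and the hinge clips are on the far edge, at rows of about 162. The loupe and tray are to the left, clear of the box.

```bash
cat > h.py <<'E'
import numpy as np,cv2
from workcell import robot
from scipy.spatial.transform import Rotation as R
def ray(n,uv,z):
    c=robot.get_calibration(n);T=np.array(c["world_from_camera"])
    d=T[:3,:3]@np.linalg.solve(np.array(c["K"]),[uv[0],uv[1],1.]);o=T[:3,3]
    return o+d*(z-o[2])/d[2]
E
python3 - <<'E'
from h import *
def big(m):
    cs,_=cv2.findContours(m.astype(np.uint8),cv2.RETR_EXTERNAL,cv2.CHAIN_APPROX_NONE);return max(cs,key=cv2.contourArea)
im=cv2.imread("pics/top0.png")
win=np.zeros(im.shape[:2],bool);win[140:245,195:320]=1
m=cv2.morphologyEx(((im.max(2)<60)&win).astype(np.uint8),cv2.MORPH_CLOSE,np.ones((5,5)))
c=big(m);P=np.array([ray("top",p[0],.071)[:2] for p in c])
r=cv2.minAreaRect(P.astype(np.float32)*1000);print("lid",r,cv2.boxPoints(r).round(0).tolist())
for n,w in(("top",(195,225,240,278)),("scene",(185,215,240,268))):
    im=cv2.imread(f"pics/{n}0.png");win=np.zeros(im.shape[:2],bool);win[w[0]:w[1],w[2]:w[3]]=1
    c=big((im.min(2)>110)&win);x=cv2.boundingRect(c);(e,ax,_)=cv2.minAreaRect(c)
    print(n,x,e,ax,ray(n,e,.101),ray(n,e,.088))
v=cv2.hconcat([cv2.resize(cv2.imread("pics/top0.png")[140:245,195:320],None,fx=3.2,fy=3.2,interpolation=2),cv2.resize(cv2.imread("pics/scene0.png")[150:255,195:320],None,fx=3.2,fy=3.2,interpolation=2)])
cv2.imwrite("pics/c1.png",v);print(robot.pinch_z)
E
```

```text
lid ((525.9945678710938, -13.054100036621094), (157.6002655029297, 215.9077911376953), 8.536019325256348) [[432.0, 82.0], [464.0, -132.0], [620.0, -108.0], [588.0, 105.0]]
top (250, 198, 18, 19) (258.5, 207.0) (18.0, 17.0) [ 0.48220046 -0.01934697  0.101     ] [ 0.48375547 -0.01961052  0.088     ]
scene (243, 192, 21, 19) (253.0, 201.0) (18.0, 20.0) [ 0.45806567 -0.0339244   0.101     ] [ 0.47904352 -0.02346655  0.088     ]
0.0187
```

View pics/c1.png

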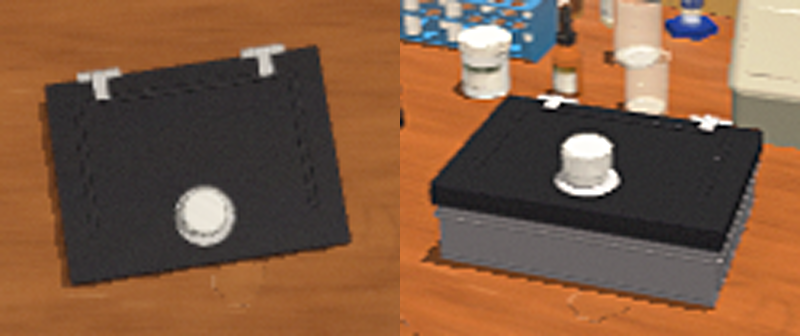

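The lid's outline and the knob agree: knob axis at (0.4845, -0.0194), box yaw about 8.5°. Next I'll check that the arm can reach the whole arc for several gripper yaws.

```bash
cat >> h.py <<'E'
YAW=np.radians(8.5); K0=np.array([.4845,-.0194,.078])   # TCP at the knob, lid shut
Rb=R.from_euler('z',YAW); H=np.array([*(K0[:2]+.122*Rb.apply([1,0,0])[:2]),.068])
def pose(th,psi,tilt=None,up=0):
    """TCP pose for lid angle th; psi = finger closing angle from box y; up along knob axis"""
    A=Rb*R.from_euler('y',th)
    p=H+A.apply(Rb.inv().apply(K0-H)+[0,0,up])
    Rt=Rb*R.from_euler('y',th if tilt is None else tilt)*R.from_euler('z',psi)*R.from_euler('x',np.pi)
    return p,Rt.as_quat()
E
python3 - <<'E'
from h import *
print(H)
for d in range(-180,181,45):
    print(d,[None if (q:=robot.inverse_kinematics(*pose(t,np.radians(d)))) is None else np.round(q,2).tolist() for t in(0,.4,.8)])
E
```

```text
[ 0.60515994 -0.00136725  0.068     ]
-180 [[-0.04, 0.35, 2.05, 0.0, 0.73, -1.76], [0.0, 0.51, 1.73, -0.06, 1.3, -1.69], [0.03, 0.74, 1.39, -0.09, 1.81, -1.68]]
-135 [[-0.04, 0.35, 2.05, -0.0, 0.73, -2.55], [0.0, 0.51, 1.73, -0.06, 1.3, -2.48], [0.03, 0.74, 1.39, -0.09, 1.81, -2.46]]
-90 [[-0.04, 0.35, 2.05, -0.0, 0.73, 2.95], None, None]
-45 [[-0.04, 0.35, 2.05, -0.0, 0.73, 2.16], [0.0, 0.51, 1.73, -0.06, 1.3, 2.24], [0.03, 0.74, 1.39, -0.09, 1.81, 2.25]]
0 [[-0.04, 0.35, 2.05, -0.0, 0.73, 1.38], [0.0, 0.51, 1.73, -0.06, 1.3, 1.45], [0.03, 0.74, 1.39, -0.09, 1.81, 1.47]]
45 [[-0.04, 0.35, 2.05, -0.0, 0.73, 0.59], [0.0, 0.51, 1.73, -0.06, 1.3, 0.67], [0.03, 0.74, 1.39, -0.09, 1.81, 0.68]]
90 [[-0.04, 0.35, 2.05, -0.0, 0.73, -0.19], [0.0, 0.51, 1.73, -0.06, 1.3, -0.12], [0.03, 0.74, 1.39, -0.09, 1.81, -0.1]]
135 [[-0.04, 0.35, 2.05, 0.0, 0.73, -0.98], [0.0, 0.51, 1.73, -0.06, 1.3, -0.91], [0.03, 0.74, 1.39, -0.09, 1.81, -0.89]]
180 [[-0.04, 0.35, 2.05, 0.0, 0.73, -1.76], [0.0, 0.51, 1.73, -0.06, 1.3, -1.69], [0.03, 0.74, 1.39, -0.09, 1.81, -1.68]]
```

```bash
cat >> h.py <<'E'
def st(tag=""):
    s=robot.sense(); print(tag,round(s["time_s"],2),"p",s["tool_pos"].round(4),"F",s["force"].round(1),"T",s["torque"].round(2),"w",round(s["grip_width"],4),"gf",round(float(s["grip_force"]),1)); return s
E
python3 - <<'E'
from h import *
a=np.pi/2
robot.move_pose(*pose(0,a,up=.12)); st("above")
p,q=pose(0,a); robot.line_to(p+[0,0,.02],vel=.15); robot.line_to(p,vel=.04); st("down")
robot.command_gripper(.045); st("near"); cv2.imwrite("pics/near.png",cv2.resize(np.hstack([robot.grab_frame("scene")[120:260,180:340],robot.grab_frame("top")[130:270,180:340]]),None,fx=2.5,fy=2.5))
robot.command_gripper(.02,60); st("grip")
E
```

```text
above 2.42 p [ 0.4847 -0.02    0.1981] F [-0.8 -0.6  0.6] T [ 0.02 -0.03 -0.02] w 0.0855 gf 0.0
down 3.89 p [ 0.4845 -0.0194  0.0779] F [-0.2  0.  -0.2] T [-0.01 -0.02  0.02] w 0.0857 gf 0.0
near 4.37 p [ 0.4845 -0.0194  0.0781] F [ 0.4  0.2 -0.7] T [ 0.02 -0.05 -0.05] w 0.0448 gf 0.0
grip 4.73 p [ 0.4849 -0.0194  0.0784] F [0.2 0.6 5.1] T [ 0.05  0.07 -0.02] w 0.0319 gf 59.1
```

View pics/near.png

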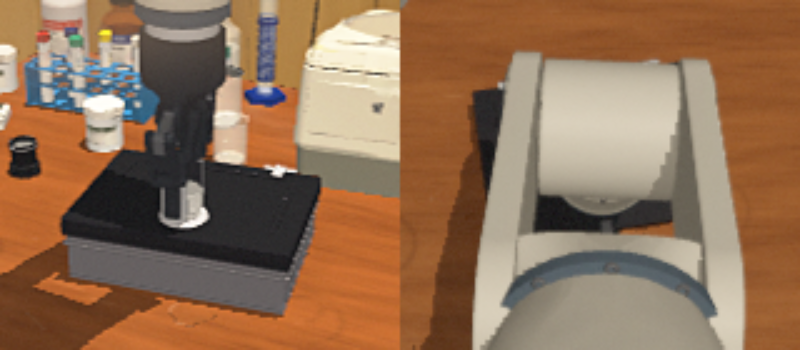

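The crop shows the fingers straddling the knob just above its plate, and the grip reads 32 mm wide at 59 N. Now a gentle test pull.

```bash
cat >> h.py <<'E'
def pull(psi,maxth=.05,lim=9.,base=0.):
    """raise in 0.5 mm steps; True if the latch is caught"""
    for th in np.arange(.004,maxth+1e-6,.004):
        p,q=pose(th,psi); robot.line_to(p,vel=.02,frame=q); robot.hold(.1); s=st(f"th {th:.3f}")
        if s["force"][2]<base-lim: return True
    return False
E
python3 - <<'E'
from h import *
robot.hold(.2); st("base"); print("caught",pull(np.pi/2))
E
```

```text
base 4.93 p [ 0.4849 -0.0193  0.0784] F [-1.   0.9  5.5] T [ 0.1   0.11 -0.02] w 0.0317 gf 59.1
th 0.004 5.28 p [ 0.4849 -0.0194  0.0785] F [ 2.4  1.1 -1.1] T [ 0.16 -0.46 -0.02] w 0.0318 gf 59.9
th 0.008 5.63 p [ 0.4849 -0.0194  0.079 ] F [ 3.7  1.5 -2.8] T [ 0.18 -0.76 -0.02] w 0.0318 gf 59.8
th 0.012 5.98 p [ 0.4849 -0.0193  0.0796] F [ 4.6  1.  -2.7] T [ 0.25 -0.82 -0.04] w 0.0317 gf 59.8
th 0.016 6.33 p [ 0.485  -0.0194  0.08  ] F [ 5.1  2.4 -3.6] T [ 0.29 -0.93  0.04] w 0.0316 gf 59.8
th 0.020 6.68 p [ 0.485  -0.0194  0.0805] F [ 5.3  1.4 -2.7] T [ 0.31 -0.97 -0.03] w 0.0319 gf 59.9
th 0.024 7.03 p [ 0.4851 -0.0194  0.081 ] F [ 4.9  1.1 -2.1] T [ 0.25 -1.02 -0.02] w 0.0319 gf 59.9
th 0.028 7.38 p [ 0.4851 -0.0193  0.0815] F [ 5.8  1.3 -2.4] T [ 0.27 -0.96  0.02] w 0.0319 gf 59.9
th 0.032 7.73 p [ 0.4852 -0.0193  0.0819] F [ 4.5  1.6 -2.5] T [ 0.25 -0.98  0.  ] w 0.0321 gf 59.9
th 0.036 8.08 p [ 0.4852 -0.0193  0.0824] F [ 4.2  1.5 -2.4] T [ 0.27 -0.97 -0.05] w 0.0319 gf 59.9
th 0.040 8.43 p [ 0.4853 -0.0193  0.0829] F [ 5.   1.4 -2.8] T [ 0.25 -1.05 -0.02] w 0.0322 gf 59.9
th 0.044 8.78 p [ 0.4853 -0.0193  0.0834] F [ 6.2  1.6 -2.8] T [ 0.28 -1.01 -0.02] w 0.0319 gf 59.9
th 0.048 9.13 p [ 0.4854 -0.0193  0.0839] F [ 5.3  1.1 -3.7] T [ 0.31 -1.05 -0.06] w 0.032 gf 59.9
caught False
```

The pull holds steady at about 3 N past 5 mm, so the latch isn't caught and no turn is needed. I'll keep raising along the arc, watching the force.

```bash
cat >> h.py <<'E'
def lift(psi,ths,vel=.05,lim=20):
    for th in ths:
        p,q=pose(th,psi); robot.line_to(p,vel=vel,frame=q); s=st(f"th {th:.3f}")
        if np.linalg.norm(s["force"])>lim: print("STOP");break
E
python3 - <<'E'
from h import *
lift(np.pi/2,np.arange(.08,.33,.04))
cv2.imwrite("pics/l1.png",cv2.resize(robot.grab_frame("scene")[100:260,170:340],None,fx=3,fy=3))
E
```

```text
th 0.080 9.38 p [ 0.486  -0.0192  0.0876] F [ 4.7  1.7 -2.6] T [ 0.23 -1.08 -0.03] w 0.0317 gf 60.5
th 0.120 9.63 p [ 0.4868 -0.0191  0.0922] F [ 5.1  2.  -2.7] T [ 0.22 -1.23 -0.03] w 0.0318 gf 61.2
th 0.160 9.88 p [ 0.4878 -0.0189  0.0969] F [ 6.4  1.1 -2.6] T [ 0.29 -1.32 -0.02] w 0.0317 gf 61.6
th 0.200 10.13 p [ 0.4889 -0.0187  0.1015] F [ 6.4  1.  -2.4] T [ 0.28 -1.37 -0.09] w 0.0318 gf 61.9
th 0.240 10.38 p [ 0.4904 -0.0185  0.1062] F [ 5.7  1.1 -3.1] T [ 0.31 -1.38 -0.05] w 0.0319 gf 62.1
th 0.280 10.63 p [ 0.4919 -0.0183  0.1107] F [ 6.   1.8 -3.6] T [ 0.23 -1.53 -0.02] w 0.0311 gf 62.2
th 0.320 10.88 p [ 0.4937 -0.018   0.1152] F [ 5.7  0.9 -3.7] T [ 0.28 -1.55 -0.05] w 0.0316 gf 62.2
```

View pics/l1.png

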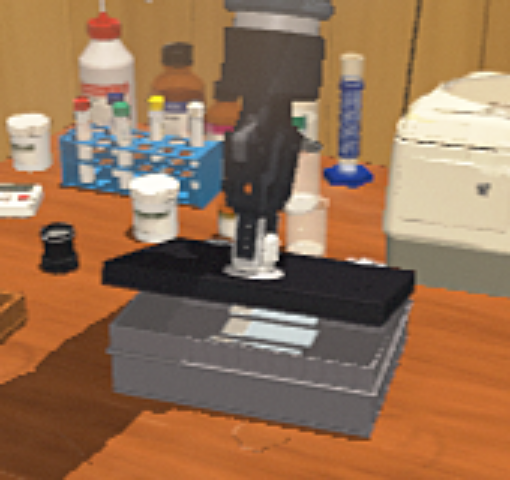

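The lid follows the knob, opening cleanly with the slides showing inside, and the bystanders haven't moved. On to 45°.

```bash
python3 - <<'E'
from h import *
lift(np.pi/2,[*np.arange(.36,.77,.04),.785]); robot.hold(1); st("end")
cv2.imwrite("pics/l2.png",cv2.resize(robot.grab_frame("scene")[60:260,140:340],None,fx=3,fy=3))
E
```

```text
th 0.360 11.18 p [ 0.4956 -0.0177  0.1197] F [ 6.2  1.1 -3.1] T [ 0.28 -1.66 -0.06] w 0.0321 gf 62.3
th 0.400 11.43 p [ 0.4977 -0.0174  0.124 ] F [ 6.2  1.  -3.2] T [ 0.31 -1.61 -0.05] w 0.0319 gf 62.3
th 0.440 11.68 p [ 0.5    -0.0171  0.1283] F [ 5.5  1.9 -4.3] T [ 0.28 -1.69 -0.04] w 0.0319 gf 62.3
th 0.480 11.93 p [ 0.5025 -0.0167  0.1325] F [ 6.   0.9 -4.1] T [ 0.32 -1.7  -0.06] w 0.0319 gf 62.3
th 0.520 12.18 p [ 0.5051 -0.0163  0.1366] F [ 5.8  2.4 -3.5] T [ 0.32 -1.67 -0.04] w 0.032 gf 62.3
th 0.560 12.43 p [ 0.5079 -0.0159  0.1407] F [ 5.1  1.2 -4.6] T [ 0.3  -1.68 -0.11] w 0.0318 gf 62.3
th 0.600 12.68 p [ 0.5108 -0.0155  0.1446] F [ 5.2  2.1 -4.8] T [ 0.34 -1.81 -0.11] w 0.0316 gf 62.3
th 0.640 12.93 p [ 0.514  -0.015   0.1484] F [ 4.3  0.7 -4.2] T [ 0.37 -1.75 -0.11] w 0.0321 gf 62.3
th 0.680 13.18 p [ 0.5173 -0.0145  0.1521] F [ 4.8  1.3 -4.6] T [ 0.31 -1.78 -0.1 ] w 0.0318 gf 62.3
th 0.720 13.43 p [ 0.5207 -0.014   0.1556] F [ 4.5  1.  -4.3] T [ 0.38 -1.74 -0.13] w 0.0317 gf 62.3
th 0.760 13.68 p [ 0.5243 -0.0134  0.159 ] F [ 4.7  1.8 -6.2] T [ 0.36 -1.72 -0.17] w 0.0313 gf 62.3
th 0.785 13.93 p [ 0.5266 -0.0131  0.1611] F [ 5.1  1.7 -6. ] T [ 0.29 -1.79 -0.06] w 0.0317 gf 62.3
end 14.93 p [ 0.5267 -0.0131  0.1612] F [ 4.4  2.4 -6.6] T [ 0.42 -1.9  -0.13] w 0.0315 gf 62.2
```

View pics/l2.png

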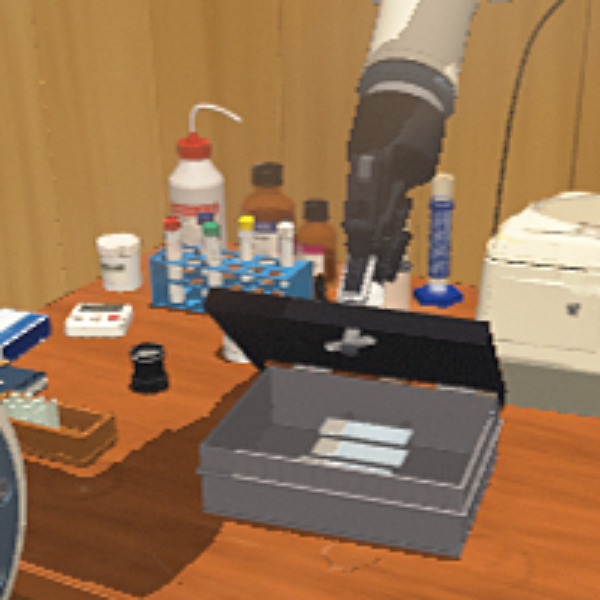

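The lid is standing open at about 45° with the knob still gripped, and the loupe and tray haven't moved. Handing in.

```bash
python3 -c "
from workcell import robot
print(robot.finish_job())"
```

```text
the job is handed in; nothing more can be done
None
```

The job is handed in: the test pull found the latch free, so I didn't turn the knob, and the arm is holding the lid open at about 45° with the knob still gripped; the loupe and tray stand where they were, and the arm never worked near the tweezers, though I took no last picture of them.

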